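# Clamp the hair clipper in its service cradle

### The job

Get the hair clipper ready for a blade service: gently slide it along the cradle until its blade sits firmly against the end stop's rubber buffer, which you will feel pushing back, and only then push the toggle clamp's handle down over centre, all the way to its stop, so that the pad holds the clipper down there. The blade chips and the clamp bends easily, so press no harder than each needs (a few newtons on the blade); leave the things standing about where they are and let go of everything at the end.

Things in the scene. Friction and masses are not known exactly. Their poses are not given: they have to be found in the camera images.
- cradle: Aluminium plate 280 x 235 x 12 mm fixed flat on the bench. Origin: underside, on the bed's centre line. +x: the way the clipper slides to the stop, roughly away from the robot; +y: the side where the clamp stands. Black bed, top 20 mm above the bench; rails 8 mm higher, 45 mm apart, x -120 to 80 mm. Clamp bracket: x -20 to 30, y 43 to 128 mm, 64 mm high; arm pivot x 5, y 60, z 60 mm.
- handle_pivot (a point): Pivot of the clamp handle, on the cradle at x = 5, y = 100, z = 50 mm. Axes as the cradle's; the handle swings in its y-z plane. The push back on the grip is greatest at a joint value of about 0.85 (up to about 10 N at the grip's middle), falls to nothing at centre (1.08), and beyond that the clamp keeps itself shut.
- stop: End stop at the far end of the bed: fixed steel block, 50 mm wide, 30 mm high, with an adjusting screw that carries a sprung rubber buffer facing the blade. Origin: foot of the block's near face. Axes as the cradle's. The buffer's face lies 15 to 45 mm before the block (set anew each time, not measured): feel for it. It yields 2 mm at 3 N per mm, then is hard. 10 N at most.
- clipper: Hair clipper lying loose in the bed between the rails, 8 to 63 mm short of the buffer: black body 115 x 42 x 40 mm, grey neck, steel blade at the +x end; 165 mm long overall, about 0.3 kg. Origin: centre of its underside; +x towards the blade, z up. Takes 1 to 5 N to slide (more if also pressed down). Its flat top is 40 mm above the bed.
- clipper_tail (a point): Centre of the clipper's flat rear end face (42 x 40 mm), 20 mm above the bed: the face to push.
- clipper_nose (a point): Middle of the blade's front edge, 10 mm above the bed (165 mm from the tail face).
- clamp_handle (a joint): Handle angle, rad. 0: open, the handle pointing up and outwards (1.18 rad above level, leaning to cradle +y). Grows as the handle is pushed outwards and down; 1.18: level, pointing to cradle +y, on its hard stop. The raised clamp arm comes down with it; the pad meets the clipper at about 0.7; centre 1.08; closed means above 1.13. Friction keeps the open handle where it is left.
- handle_grip: Black rubber grip of the clamp handle, 105 mm long, 22 mm wide (along cradle x), 16 mm thick. Origin: its middle, 87.5 mm from the handle's pivot. Its y runs outwards along the handle, its z is the upper side, on which to push (faces the clamp arm when open). Not to be pressed with more than 30 N.
- clamp_pad: Sprung round rubber pad, 20 mm across, at the end of the clamp arm, which lies 60 mm from the arm's pivot and comes down on the middle line of the bed at cradle x = 5 mm. Origin: middle of its underside. It yields some mm and presses with about 40 N when closed.
- oil_bottle: Clear oil bottle, 24 mm across, 60 mm high, standing on the plate at the -y side of the bed. Leave it.
- guard_comb: Black guard comb, 30 x 44 x 17 mm, on the plate at the -y side of the bed. Leave it.
- tint_brush: Tint brush about 200 mm long, lying on the bench left of the cradle. Leave it.
- driver: Screwdriver 160 mm long, lying on the bench right of the cradle. Leave it.
- mix_bowl: Mixing bowl, 130 mm across, 60 mm high, on the left. Leave it.
- measure: Clear measuring beaker, 54 mm across, 160 mm high, on the left. Leave it.
- developer: White bottle, 90 mm across, 170 mm high, on the right. Leave it.
Mind the look-alikes: they are no part of the job. Leave any blue, orange or purple look-alike of the clipper alone.

How it is judged:
On the way, in this order (a step that is already met when the one before it is completed fails the run):
1. the blade touches the end stop's buffer (over 0.3 N) while the clamp is still open (handle below 0.5 rad) (contact force between clipper and stop above 0.3 N and value of joint clamp_handle below 0.5 rad), for 0.2 s.
2. the handle is past centre (above 1.13 rad) (value of joint clamp_handle above 1.13 rad), for 0.2 s.
At the end, for the whole second after the job is handed in: The blade bears on the end stop's buffer with more than 0.3 N, the clipper lies flat (within 0.05 rad) and at rest on its bed, the handle stands past centre (above 1.13 rad) by itself, and the pad presses on the clipper with more than 20 N (contact force between clipper and stop above 0.3 N and value of joint clamp_handle above 1.13 rad and contact force between clamp_pad and clipper above 20 N and angle between clipper's own z axis and vertical below 0.05 rad and linear speed of clipper below 0.01 m/s); the robot touches nothing.
It fails at once if the clipper presses on the end stop with more than 10 N (contact force between clipper and stop above 10 N).
It fails at once if the robot presses on the clamp's handle with more than 30 N (contact force between any of the fingers, the arm and handle_grip above 30 N).
It fails at once if one of the bystanders is moved more than 15 mm (distance of any of oil_bottle, guard_comb, tint_brush, driver, mix_bowl, measure, developer from where it was at the start of the episode above 0.015 m).
It also fails if it takes over 58 s, if anything falls off the work surface, if the arm or the gripper's body presses on something with over 40 N, if the wrist force passes 120 N, or if a joint passes its speed limit or range.

### The arm

A 7-joint arm with a two-finger parallel gripper is mounted at the origin on the work surface. World frame = base frame: x ahead of the robot, y to its left, z up, the work surface at z = 0. Lengths are in m, angles in rad, forces in N, time in s.
With the tool pointing down it reaches from about 0.4 to 0.85 m from the base axis. Payload 4.4 kg.
Tool frame: the origin (TCP) lies midway between the tips of the shut fingers; the grasp point (between the pads) lies 19 mm behind it; z points along the fingers, y is the line along which they close (so a half turn about z gives the same grasp; the last joint's range is limited). The gripper opens to 94 mm and grips with 3 to 60 N. Pads are 16 mm wide; open, the fingers measure 119 mm over their backs; the gripper's body (75 mm by 177 mm) begins 78 mm behind the grasp point.
Start: joints at [1.072, 0.628, 0.038, 1.517, -0.027, 0.996, -0.02], TCP at [0.273, -0.59, 0.177] pointing down, gripper open.
Joint ranges: [-3.06, 3.06], [-0.37, 2.12], [-1.25, 1.32], [0.18, 2.47], [-1.1, 4.24], [0.23, 1.98], [-2.94, 2.94]. Speed limits (rad/s): [2.57, 2.57, 3.14, 3.14, 3.14, 3.14, 3.14].

### API

Orientations are given as a unit quaternion [w, x, y, z].
In Python, from plant import readout, viewer, finish_job gives the robot as it stands.
- The arm moves only by the tool play_rows, never from a script. Its argument "plan" is a list of rows, each a list of 7 numbers: the shift along the tool's x, y, z in m, then the turn, a rotation vector about the tool's x, y, z in degrees, then the opening, from -1 (shut) to 1 (fully open). In form: [[dx, dy, dz, rx, ry, rz, fingers], ...]. A call has 1 to 8 rows; each row is the pose to reach, as a shift and turn from the pose commanded when the call began, along the tool's axes at that moment; what a row does not reach only later rows make up. A row lasts 1/12 s, in which the tool goes at most 41.7 mm and 7.16 degrees, less where a joint would pass 70% of its speed; a pose out of reach is approached as far as the arm can. A call with a gripper value outside its range is refused whole. The fingers move at their own pace and stop on an object; "force" is the grip in N (left out, the last holds). Time passes only in rows, so rows that repeat a pose let the fingers close. It gives the time, the measured TCP pose, the force, the opening and the grip force at its end, in the units of the state.
- readout.sense(): the state, without advancing time (a new reading comes with each control period).
- viewer.camera(name): name is "scene" or "top" or "wrist"; returns the picture (480x640x3 uint8, red, green, blue); there is no depth.
- viewer.camera_params(name): a dict with "fx", "fy", "cx", "cy" (pixels), "xyz" and "orientation" of the camera in the world. Camera axes: x right, y down, z forward; pixel columns grow to the right and rows downward; lengths in m; the calibration is good to about 2 mm. A picture is of the moment at which its call begins: read the wrist's pose just before it. camera_params takes no time and is no camera call; for the wrist camera it gives the pose at the moment of the call.
- finish_job(): hands the job in; it is judged then, once.
The state is a dict: "clock": time; "joint_positions": joint angles; "qvel": joint speeds; "effort": joint torques, N m; "position": TCP position; "orientation": TCP orientation; "force": force on the tool from outside, world axes, zero at the start; "torque": the same for the moment, N m; "grip_width": finger opening in m; "finger_force": force on a finger pad.
Only numpy, scipy, OpenCV 4.12 (cv2) and the standard library are available. Lean on these libraries where they do the work, as an engineer would, in place of code of your own. Each camera call takes 0.05 s, during which the arm holds its last target. There are 200 camera calls.

## Working session

There is one attempt and no reset: what is moved stays moved. The work goes in short steps, Python scripts to look and compute and a tool call to move; the robot and the scene stay as the last step left them, time stands still between calls to the robot, and variables do not carry over. Pictures are saved under pics/ and viewed, at most 10 in all, crops included, and the job is handed in when it is done.

Besides the shell and the picture viewer there is one more tool, called after "Call:" as name(argument=value, ...), one argument or row to a line, values as JSON. play_rows: Moves the arm, as the interface text tells. Its arguments: {"type":"object","properties":{"plan":{"type":"array"},"force":{"type":"number"}},"required":["plan"]}

```bash
mkdir -p pics
python3 - <<'E'
from plant import readout, viewer
import cv2,numpy as np
s=readout.sense();print({k:np.round(v,3).tolist() for k,v in s.items()})
for n in("scene","top"):
    im=viewer.camera(n);cv2.imwrite(f"pics/{n}0.png",im[:,:,::-1]);print(n,viewer.camera_params(n))
E
```

```text
{'clock': 0.0, 'joint_positions': [1.072, 0.629, 0.038, 1.518, -0.027, 0.996, -0.02], 'qvel': [0.001, -0.0, 0.0, 0.0, -0.001, -0.002, -0.0], 'effort': [0.001, -54.972, 1.144, -18.663, -0.052, 0.024, 0.0], 'position': [0.272, -0.589, 0.176], 'orientation': [-0.001, 0.977, 0.215, -0.0], 'force': [-0.027, 0.801, 0.744], 'torque': [0.027, 0.041, -0.003], 'finger_force': 0.0, 'grip_width': 0.094}
scene {'fx': 576.1628857868478, 'fy': 576.1628857868478, 'cx': 322.2368458233899, 'cy': 251.49738906509484, 'xyz': array([ 1.29581778, -1.14802833,  1.00991278]), 'orientation': array([-0.45250751,  0.83615852,  0.2744643 , -0.14403204])}
top {'fx': 438.22939614418493, 'fy': 438.22939614418493, 'cx': 325.6930467386774, 'cy': 239.8670358523901, 'xyz': array([ 0.39809041, -0.05755774,  1.31448303]), 'orientation': array([-0.03625502,  0.70764824, -0.7055078 ,  0.01335245])}
```

View pics/scene0.png

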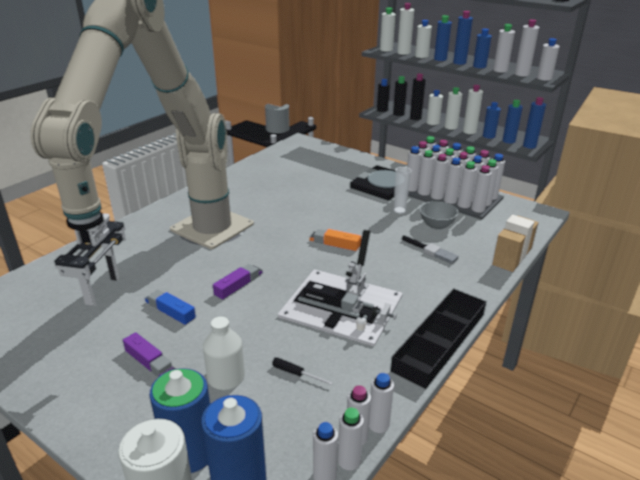

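View pics/top0.png

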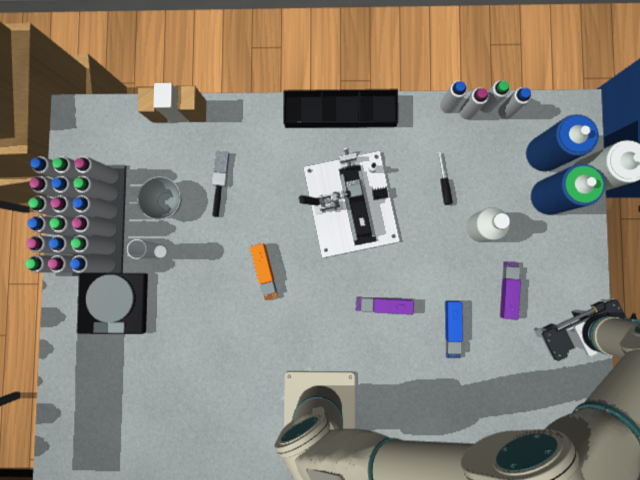

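Scene view: the cradle is at about (342,303), with the black clipper in its bed. Top view: the cradle is at (352,205), the handle grip at (310,199) and the stop at (348,155). Candidates for the clipper in the top view are black in the cradle (357,210), orange (263,270), purple (385,305) and (511,290), and blue (454,328). By the description I choose the black one.

```bash
cat > h.py <<'E'
import numpy as np,cv2
from scipy.spatial.transform import Rotation as R
def rot(q): return R.from_quat(np.roll(q,-1))
def ray(p,uv):
    d=rot(p["orientation"]).apply([(uv[0]-p["cx"])/p["fx"],(uv[1]-p["cy"])/p["fy"],1]);return np.array(p["xyz"]),d
def onplane(p,uv,z):
    o,d=ray(p,uv);return o+d*(z-o[2])/d[2]
def two(p,a,q,b):
    o,d=ray(p,a);o2,e=ray(q,b);t=np.linalg.lstsq(np.c_[d,-e],o2-o,rcond=None)[0];x,y=o+t[0]*d,o2+t[1]*e
    return (x+y)/2,np.linalg.norm(x-y)
def proj(p,X):
    c=rot(p["orientation"]).inv().apply(np.array(X)-p["xyz"]);return np.array([p["fx"]*c[0]/c[2]+p["cx"],p["fy"]*c[1]/c[2]+p["cy"]])
E
python3 - <<'E'
from h import *
from plant import viewer
p=viewer.camera_params("top")
im=cv2.imread("pics/top0.png");hsv=cv2.cvtColor(im,cv2.COLOR_BGR2HSV)
m=((hsv[...,2]>205)&(hsv[...,1]<30)).astype(np.uint8);m[:, :290]=0;m[:,410:]=0;m[:140]=0;m[265:]=0
m=cv2.morphologyEx(m,cv2.MORPH_OPEN,np.ones((3,3)))
pts=cv2.findNonZero(m);r=cv2.minAreaRect(pts);b=cv2.boxPoints(r);print(r)
W=np.array([onplane(p,c,.012) for c in b]);print(W.round(4));print(W.mean(0),[np.linalg.norm(W[i]-W[i-1]) for i in range(4)])
a=cv2.resize(im[140:265,290:410],None,fx=4.6,fy=4.6,interpolation=cv2.INTER_CUBIC)[:575]
s=cv2.imread("pics/scene0.png")[225:345,270:410]
s=cv2.resize(s,None,fx=1.7,fy=1.7,interpolation=cv2.INTER_CUBIC)
c=np.zeros((600,800,3),np.uint8);c[:575,:552]=a[:575,:552];c[:204,558:796]=s[:204,:238];cv2.imwrite("pics/c1.png",c)
E
```

```text
((350.423095703125, 202.6324005126953), (94.32810974121094, 78.64469146728516), 78.17850494384766)
[[ 0.7178  0.0566  0.012 ]
 [ 0.7662 -0.1755  0.012 ]
 [ 0.4874 -0.2313  0.012 ]
 [ 0.439  -0.0032  0.012 ]]
[ 0.60258353 -0.0883255   0.012     ] [np.float64(0.28517545711086784), np.float64(0.23709472989997002), np.float64(0.2843011231792573), np.float64(0.23325951350411597)]
```

View pics/c1.png

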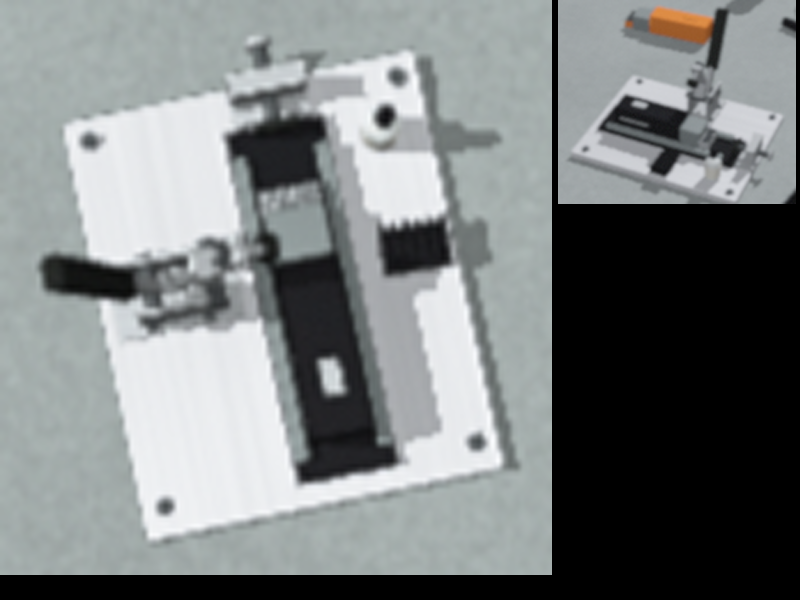

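The crop shows the black clipper in the bed: tail around crop (345,440), white label at (332,375), blade at (288,190), the pad beside the neck at (265,248) and the grip at (85,277). The choice is confirmed. Next I measure coarsely, then take a closer look.

Run:
```python
from h import *
from plant import viewer,readout
p=viewer.camera_params("top")
f=lambda u,v:(290+u/4.6,140+v/4.6)
for n,c,z in [("railL",(300,462),.028),("railR",(388,443),.028),("tail",(345,440),.06),("nose",(290,190),.03),("stopface",(272,108),.042),("gripend",(48,275),.18),("gripbase",(130,280),.085)]:
    print(n,onplane(p,f(*c),z).round(3))
w=viewer.camera_params("wrist");s=readout.sense();T=rot(s["orientation"])
print(T.inv().apply(w["xyz"]-s["position"]),(T.inv()*rot(w["orientation"])).as_matrix().round(3),w["fx"],w["cx"],w["cy"])
print(T.as_matrix().round(3))
```

```text
railL [ 0.487 -0.102  0.028]
railR [ 0.499 -0.159  0.028]
tail [ 0.499 -0.129  0.06 ]
nose [ 0.662 -0.096  0.03 ]
stopface [ 0.713 -0.084  0.042]
gripend [0.583 0.046 0.18 ]
gripbase [0.595 0.004 0.085]
[ 0.0834064  -0.00119429 -0.20818213] [[-0.001 -0.958 -0.286]
 [ 1.    -0.001  0.   ]
 [-0.001 -0.286  0.958]] 395.38560720015073 321.760463851189 246.00507288599988
[[ 0.908  0.419 -0.001]
 [ 0.419 -0.908  0.002]
 [-0.    -0.002 -1.   ]]
```

Call:
play_rows(
  plan=[
    [0, 0, -0.041, 0, 0, 0, -1],
    [0, 0, -0.082, 0, 0, 0, -1],
    [0, 0, -0.123, 0, 0, 0, -1],
    [0.03, -0.02, -0.124, 0, 0, 2, -1],
    [0.06, -0.04, -0.124, 0, 0, 5, -1],
    [0.09, -0.06, -0.124, 0, 0, 8, -1],
    [0.12, -0.08, -0.124, 0, 0, 10, -1],
    [0.15, -0.1, -0.124, 0, 0, 13, -1],
  ],
  force=20,
)

```text
clock: 0.77
position: [0.3673, -0.4346, 0.3008]
orientation: [-0.0, 0.995, 0.102, -0.0]
force: [-0.2, -0.1, 0.4]
grip_width: 0.0437
finger_force: 0.0
```

Call:
play_rows(
  plan=[
    [0.028, -0.03, 0, 0, 0, 0, -1],
    [0.056, -0.06, 0, 0, 0, 0, -1],
    [0.084, -0.09, 0, 0, 0, 0, -1],
    [0.112, -0.12, 0, 0, 0, 0, -1],
    [0.14, -0.15, 0, 0, 0, 0, -1],
    [0.168, -0.18, 0, 0, 0, 0, -1],
    [0.196, -0.21, 0, 0, 0, 0, -1],
    [0.21, -0.23, 0, 0, 0, 0, -1],
  ],
)

```text
clock: 1.43
position: [0.5277, -0.163, 0.3006]
orientation: [-0.001, 0.994, 0.105, 0.0]
force: [0.7, -0.5, 0.3]
grip_width: 0.0005
finger_force: 0.0
```

Run:
```python
from h import *
from plant import viewer,readout
import pickle
p=viewer.camera_params("wrist");im=viewer.camera("wrist");pickle.dump(p,open("w1.p","wb"));cv2.imwrite("pics/w1.png",im[:,:,::-1]);print(readout.sense()["position"],readout.sense()["clock"])
```

```text
[ 0.52904252 -0.1582692   0.300537  ] 1.4833
```

View pics/w1.png

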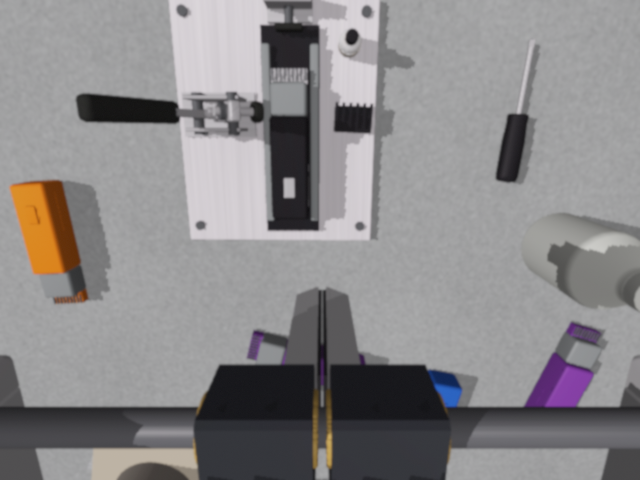

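Wrist view: tail top edge at about (290,220), blade teeth at (290,75), stop at (290,12), pad at (256,112), grip from (80,107) to (178,112), rail ends at (266,229) and (318,229). I'll go back and down behind the tail for a second view.

Call:
play_rows(
  plan=[
    [-0.028, -0.012, 0.03, 0, 0, 0, -1],
    [-0.056, -0.024, 0.06, 0, 0, 0, -1],
    [-0.08, -0.036, 0.09, 0, 0, 0, -1],
    [-0.08, -0.036, 0.1, 0, 0, 0, -1],
    [-0.08, -0.036, 0.1, 0, 0, 0, -1],
  ],
)

```text
clock: 1.9
position: [0.4352, -0.1486, 0.1985]
orientation: [-0.001, 0.995, 0.103, -0.004]
force: [0.6, -0.5, -0.1]
grip_width: 0.0004
finger_force: 0.0
```

Run:
```python
from h import *
from plant import viewer,readout
import pickle
p=viewer.camera_params("wrist");im=viewer.camera("wrist");pickle.dump(p,open("w2.p","wb"));cv2.imwrite("pics/w2.png",im[:,:,::-1]);print(readout.sense()["position"],readout.sense()["clock"])
a=cv2.resize(cv2.imread("pics/w1.png")[0:245,70:390],None,fx=2.48,fy=2.4,interpolation=cv2.INTER_CUBIC);cv2.imwrite("pics/w1c.png",a)
```

```text
[ 0.43875177 -0.14944216  0.20043545] 1.95
```

View pics/w2.png

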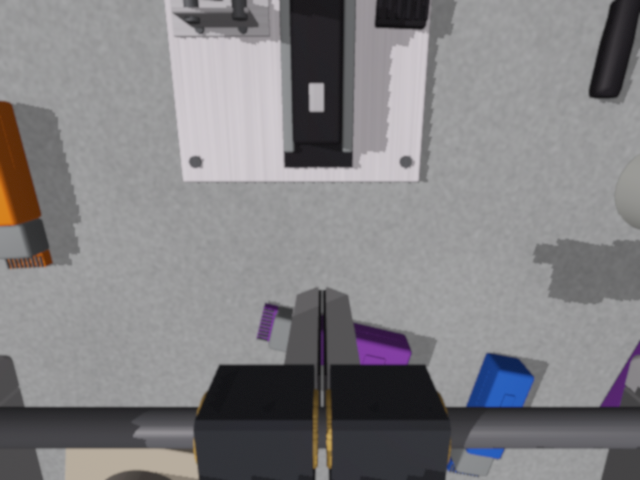

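View pics/w1c.png

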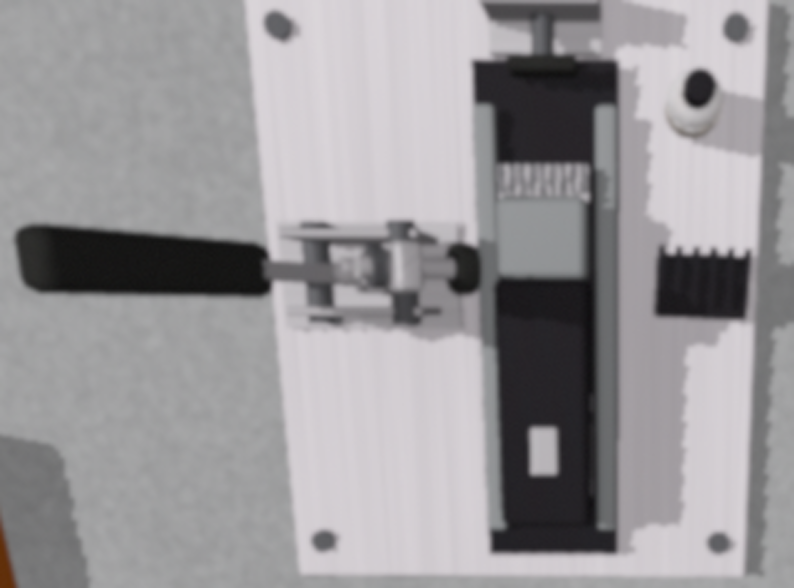

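The second view shows the tail in dark on dark, near row 145 in w2. I'll triangulate the bed and rail ends, label and holes, and find the tail edge from an intensity profile.

Run:
```python
from h import *
import pickle
p1=pickle.load(open("w1.p","rb"));p2=pickle.load(open("w2.p","rb"))
c=lambda u,v:(70+(u+.5)/2.48-.5,(v+.5)/2.4-.5)
yaw=np.deg2rad(11.8)
for n,a,b in [("holeL",(325,541),(195,161.5)),("holeR",(719,543),(405,161.5)),("cornL",(300,573),(183,182)),("cornR",(745,573),(421,181)),("bedL",(492,551),(285,166)),("bedR",(616,551),(353,166)),("railL",(487,530),(285,152)),("railR",(616,527),(352,152)),("label",(544,450),(316,97.5))]:
    X,e=two(p1,c(*a),p2,b);print(n,X.round(4),"err",e.round(4))
i2=cv2.imread("pics/w2.png",0).astype(int);i1=cv2.imread("pics/w1.png",0).astype(int)
print("w2 col305-328 rows 120-170",i2[120:172,[300,308,316,324,332]].mean(1).round(0).tolist())
print("w1 rows 200-232",i1[200:234,[282,286,290,294,298]].mean(1).round(0).tolist())
```

```text
holeL [ 0.4597 -0.0166  0.0149] err 0.0009
holeR [ 0.5008 -0.2169  0.0114] err 0.0007
cornL [ 0.4344 -0.0023  0.0005] err 0.0002
cornR [ 0.4865 -0.2358  0.0115] err 0.0029
bedL [ 0.4736 -0.1029  0.019 ] err 0.0001
bedR [ 0.4875 -0.166   0.0219] err 0.0016
railL [ 0.4878 -0.1007  0.0327] err 0.0018
railR [ 0.4997 -0.1629  0.0188] err 0.0005
label [ 0.5381 -0.121   0.0582] err 0.0003
w2 col305-328 rows 120-170 [34.0, 34.0, 34.0, 35.0, 34.0, 33.0, 34.0, 34.0, 34.0, 33.0, 34.0, 34.0, 33.0, 34.0, 34.0, 33.0, 33.0, 34.0, 33.0, 33.0, 31.0, 29.0, 25.0, 22.0, 22.0, 25.0, 27.0, 28.0, 29.0, 30.0, 31.0, 31.0, 32.0, 33.0, 33.0, 33.0, 33.0, 34.0, 33.0, 33.0, 33.0, 33.0, 33.0, 33.0, 34.0, 39.0, 69.0, 119.0, 163.0, 188.0, 198.0, 200.0]
w1 rows 200-232 [35.0, 35.0, 35.0, 35.0, 35.0, 34.0, 35.0, 35.0, 35.0, 35.0, 35.0, 35.0, 35.0, 35.0, 35.0, 35.0, 34.0, 30.0, 28.0, 30.0, 32.0, 35.0, 34.0, 34.0, 35.0, 34.0, 34.0, 35.0, 40.0, 73.0, 128.0, 175.0, 198.0, 205.0]
```

```bash
cat >> h.py <<'E'
YAW=np.deg2rad(11.8);O=np.array([.6113,-.1073,0.])
C=lambda X:O+R.from_euler("z",YAW).apply(np.array(X)/1000)   # cradle mm -> world
Ci=lambda W:R.from_euler("z",-YAW).apply(np.array(W)-O)*1000
E
python3 - <<'E'
from h import *
import pickle
from plant import viewer
p1=pickle.load(open("w1.p","rb"));p2=pickle.load(open("w2.p","rb"));t=viewer.camera_params("top")
X,e=two(p1,(290,217),p2,(317,142));print("tail",X,e,Ci(X),Ci(onplane(p2,(317,142),.06)),Ci(onplane(p1,(290,217),.06)))
c=lambda q:((q-[70,0])*[2.48,2.4]).round(0); k=lambda q:((q-[290,140])*4.6).round(0)
print("label",Ci([.5381,-.121,.0582]));print("buffer w1",Ci(onplane(p1,(70+545/2.48,66/2.4),.032)))
print("nose w1",Ci(onplane(p1,(70+544/2.48,163/2.4),.032)),"stop",Ci(onplane(p1,(70+544/2.48,17/2.4),.042)))
for n,P in [("handle end",(5,153.3,179.4)),("gripbase",(5,113.3,82.4)),("railfarL",(80,22.5,28)),("railfarR",(80,-22.5,28)),("bracket ll",(-20,128,12)),("pivot",(5,100,50))]:
    print(n,c(proj(p1,C(P))),k(proj(t,C(P))))
E
```

```text
tail [ 0.50333404 -0.1286739   0.05409057] 0.00024159666034462277 [-110.05523747    1.15640002   54.09056829] [-109.8657148     0.95762228   60.        ] [-108.71770599    0.77945218   60.        ]
label [-74.45468877   1.55862777  58.2       ]
buffer w1 [94.32764899 -0.45992427 32.        ]
nose w1 [54.11582876  0.72944198 32.        ] stop [111.24719504  -1.14549273  42.        ]
handle end [ 30. 257.] [ 52. 272.]
gripbase [264. 270.] [129. 284.]
railfarL [495. 103.] [248. 156.]
railfarR [596. 103.] [316. 142.]
bracket ll [290. 327.] [120. 343.]
pivot [319. 272.] [152. 288.]
```

The cradle frame agrees with the handle, rails and bracket to within 1–2 mm. The tail is at cradle x ≈ -109.5, the nose at 55 and the buffer at roughly 94. I'll descend behind the tail.

Call:
play_rows(
  plan=[
    [0.02, -0.0065, 0.035, 0, 0, 0, -1],
    [0.03, -0.0065, 0.07, 0, 0, 0, -1],
    [0.03, -0.0065, 0.105, 0, 0, 0, -1],
    [0.03, -0.0065, 0.14, 0, 0, 0, -1],
    [0.03, -0.0065, 0.162, 0, 0, 0, -1],
    [0.03, -0.0065, 0.17, 0, 0, 0, -1],
    [0.03, -0.0065, 0.17, 0, 0, 0, -1],
    [0.03, -0.0065, 0.17, 0, 0, 0, -1],
  ],
)

```text
clock: 2.62
position: [0.4698, -0.1375, 0.032]
orientation: [0.0, 0.995, 0.103, 0.001]
force: [-0.2, 1.0, 0.7]
grip_width: 0.0004
finger_force: 0.0
```

```bash
cat > st.py <<'E'
from h import *
from plant import readout
s=readout.sense();print(round(s["clock"],2),"cradle",Ci(s["position"]).round(1),"F cradle",R.from_euler("z",-YAW).apply(s["force"]).round(2),"ypr",rot(s["orientation"]).as_matrix().round(3)[:,[0,2]].tolist())
E
python3 st.py
```

```text
2.62 cradle [-144.7   -0.6   32. ] F cradle [-0.02  1.05  0.69] ypr [[0.979, 0.002], [0.204, -0.001], [0.002, -1.0]]
```

Call:
play_rows(
  plan=[
    [0.008, 0, 0, 0, 0, 0, -1],
    [0.016, 0, 0, 0, 0, 0, -1],
    [0.022, 0, 0, 0, 0, 0, -1],
    [0.024, 0, 0, 0, 0, 0, -1],
    [0.026, 0, 0, 0, 0, 0, -1],
    [0.028, 0, 0, 0, 0, 0, -1],
    [0.03, 0, 0, 0, 0, 0, -1],
    [0.032, 0, 0, 0, 0, 0, -1],
  ],
)

```text
clock: 3.28
position: [0.4967, -0.1309, 0.0312]
orientation: [-0.0, 0.995, 0.102, -0.002]
force: [-5.2, -0.8, 6.8]
grip_width: 0.0003
finger_force: 3.6
```

```bash
python3 st.py
```

```text
3.28 cradle [-117.     0.4   31.2] F cradle [-5.26  0.24  6.83] ypr [[0.979, -0.004], [0.204, -0.0], [-0.004, -1.0]]
```

Call:
play_rows(
  plan=[
    [0, 0, 0, 0, 0, 0, -1],
    [0, 0, 0, 0, 0, 0, -1],
    [0, 0, 0, 0, 0, 0, -1],
  ],
)

```text
clock: 3.53
position: [0.4972, -0.1308, 0.0313]
orientation: [-0.0, 0.995, 0.102, -0.002]
force: [-2.9, -0.3, 4.7]
grip_width: 0.0008
finger_force: 3.0
```

```bash
python3 st.py
```

```text
3.53 cradle [-116.4    0.3   31.3] F cradle [-2.92  0.29  4.72] ypr [[0.979, -0.003], [0.204, -0.0], [-0.003, -1.0]]
```

Call:
play_rows(
  plan=[
    [0.0, 0, -0.001, 0, 0, 0, -1],
    [0.0015, 0, -0.0015, 0, 0, 0, -1],
    [0.003, 0, -0.002, 0, 0, 0, -1],
    [0.0045, 0, -0.002, 0, 0, 0, -1],
    [0.006, 0, -0.002, 0, 0, 0, -1],
    [0.0075, 0, -0.002, 0, 0, 0, -1],
    [0.009, 0, -0.002, 0, 0, 0, -1],
    [0.01, 0, -0.002, 0, 0, 0, -1],
  ],
)

```text
clock: 4.2
position: [0.5092, -0.1282, 0.033]
orientation: [-0.0, 0.995, 0.103, 0.0]
force: [-0.1, 0.3, -1.0]
grip_width: 0.0002
finger_force: 0.0
```

```bash
python3 st.py
```

```text
4.2 cradle [-104.2    0.4   33. ] F cradle [-0.07  0.33 -1.01] ypr [[0.979, 0.0], [0.205, 0.0], [0.0, -1.0]]
```

Call:
play_rows(
  plan=[
    [0.0015, 0, 0, 0, 0, 0, -1],
    [0.003, 0, 0, 0, 0, 0, -1],
    [0.0045, 0, 0, 0, 0, 0, -1],
    [0.006, 0, 0, 0, 0, 0, -1],
  ],
)

```text
clock: 4.53
position: [0.515, -0.1271, 0.0331]
orientation: [-0.0, 0.995, 0.103, 0.0]
force: [0.4, 0.6, 0.8]
grip_width: 0.0008
finger_force: 0.0
```

```bash
python3 st.py
```

```text
4.53 cradle [-98.3   0.3  33.1] F cradle [0.55 0.53 0.76] ypr [[0.979, 0.0], [0.204, 0.0], [0.0, -1.0]]
```

Run:
```python
from h import *
from plant import viewer
import pickle
p=viewer.camera_params("wrist");a=viewer.camera("wrist")[:,:,::-1];t=viewer.camera("top")[:,:,::-1]
cv2.imwrite("pics/w3.png",a);cv2.imwrite("pics/top3.png",t);pickle.dump(p,open("w3.p","wb"))
b=cv2.resize(t[140:265,300:400],None,fx=3,fy=3,interpolation=cv2.INTER_CUBIC)
c=np.zeros((480,800,3),np.uint8);c[:,:490]=a[:,120:610];c[:375,495:795]=b;cv2.imwrite("pics/c3.png",c)
```

```text
(no output)
```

View pics/c3.png

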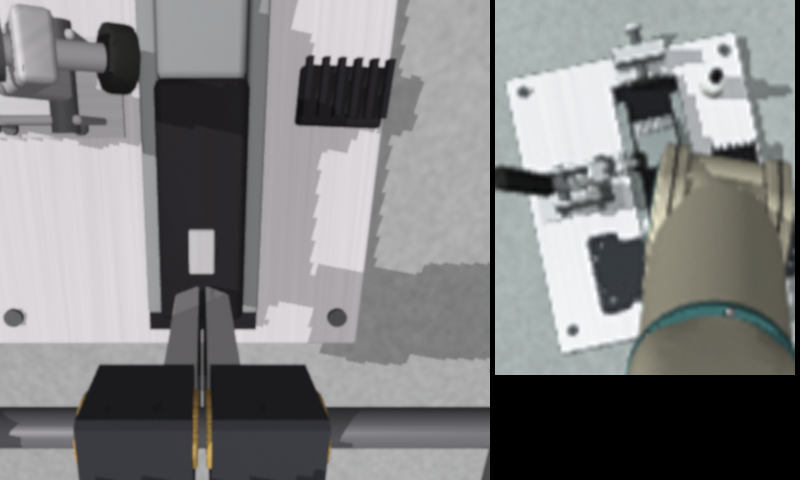

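The clipper has slid ahead of the finger: label at wrist pixel (321,251), and the blade is nearer the buffer in the top inset at (655,125). I'll compute where the label is now.

Run:
```python
from h import *
import pickle
p=pickle.load(open("w3.p","rb"));p2=pickle.load(open("w2.p","rb"))
print(Ci(onplane(p,(321,251),.06)),Ci(onplane(p2,(316,97.5),.06)),"neck/body edge",Ci(onplane(p,(322,79),.06)))
```

```text
[-71.77823099   1.73110602  60.        ] [-74.5006672    1.61744527  60.        ] neck/body edge [ 4.7692202   1.21426715 60.        ]
```

Run:
```python
from h import *
import pickle
p=pickle.load(open("w3.p","rb"))
for X in [(-107,-20,60),(-98,-20,60),(-90,-20,60),(-98,0,33),(-133,-30,20),(-120,-22,28),(13,0,60)]:print(X,proj(p,C(X)).round(0))
i=cv2.imread("pics/w3.png",0).astype(int)
for u in (278,362):print(u,i[255:335,u-2:u+3].mean(1).round(0).tolist())
```

```text
(-107, -20, 60) [364. 317.]
(-98, -20, 60) [365. 301.]
(-90, -20, 60) [365. 286.]
(-98, 0, 33) [324. 281.]
(-133, -30, 20) [372. 326.]
(-120, -22, 28) [361. 313.]
(13, 0, 60) [325.  58.]
278 [118.0, 121.0, 124.0, 125.0, 125.0, 125.0, 126.0, 125.0, 126.0, 126.0, 127.0, 127.0, 127.0, 127.0, 127.0, 128.0, 129.0, 131.0, 132.0, 131.0, 131.0, 131.0, 131.0, 132.0, 134.0, 135.0, 137.0, 137.0, 137.0, 137.0, 138.0, 140.0, 142.0, 143.0, 143.0, 143.0, 143.0, 143.0, 143.0, 144.0, 144.0, 144.0, 144.0, 144.0, 144.0, 145.0, 145.0, 146.0, 146.0, 146.0, 146.0, 146.0, 146.0, 146.0, 145.0, 139.0, 122.0, 91.0, 58.0, 40.0, 37.0, 37.0, 38.0, 38.0, 37.0, 37.0, 37.0, 37.0, 37.0, 37.0, 37.0, 38.0, 50.0, 99.0, 157.0, 195.0, 210.0, 215.0, 215.0, 215.0]
362 [39.0, 40.0, 40.0, 40.0, 40.0, 40.0, 40.0, 41.0, 41.0, 42.0, 44.0, 45.0, 45.0, 45.0, 45.0, 45.0, 46.0, 46.0, 47.0, 46.0, 47.0, 46.0, 47.0, 47.0, 47.0, 48.0, 49.0, 50.0, 50.0, 50.0, 50.0, 51.0, 52.0, 53.0, 54.0, 54.0, 53.0, 54.0, 54.0, 55.0, 57.0, 58.0, 59.0, 60.0, 59.0, 60.0, 60.0, 60.0, 62.0, 67.0, 77.0, 86.0, 89.0, 89.0, 87.0, 84.0, 74.0, 58.0, 42.0, 36.0, 36.0, 38.0, 39.0, 39.0, 40.0, 40.0, 40.0, 40.0, 40.0, 40.0, 40.0, 41.0, 53.0, 102.0, 160.0, 197.0, 213.0, 217.0, 218.0, 218.0]
```

Run:
```python
from h import *
import pickle
p1=pickle.load(open("w1.p","rb"))
print("w1 edge",Ci(onplane(p1,(289.5,278/2.4),.06)),"label w1",Ci(onplane(p1,(70+544/2.48,450/2.4),.06)))
a=cv2.imread("pics/top0.png")[145:210,330:372];b=cv2.imread("pics/top3.png")[145:210,330:372]
c=np.hstack([cv2.resize(x,None,fx=9,fy=9,interpolation=cv2.INTER_CUBIC) for x in (a,b)])
w=cv2.imread("pics/w3.png")
cv2.imwrite("pics/c4.png",c[:,:])
```

```text
w1 edge [ 2.74734043 -0.71753869 60.        ] label w1 [-74.54240928   0.8871886   60.        ]
```

View pics/c4.png

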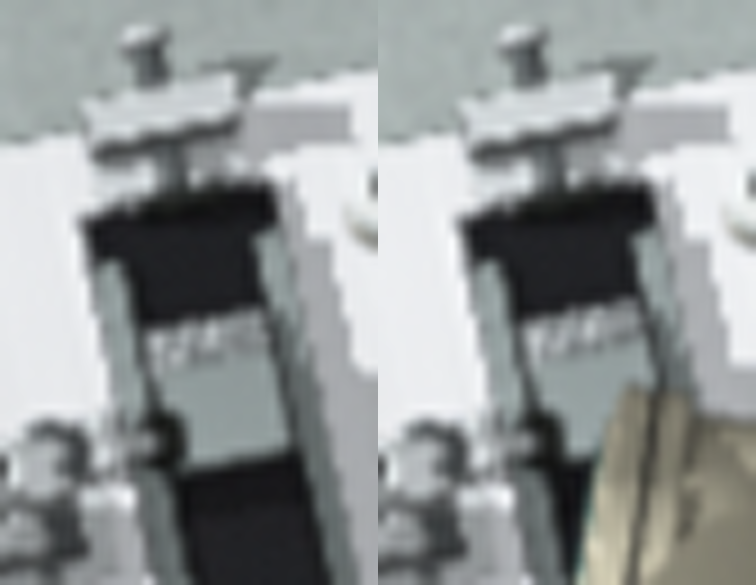

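```bash
python3 - <<'E'
from h import *
i=cv2.imread("pics/w3.png");j=cv2.imread("pics/w2.png")
g=lambda x:np.clip((x.astype(float)-15)*6,0,255).astype(np.uint8)
a=cv2.resize(g(i[200:335,260:390]),None,fx=4,fy=4,interpolation=cv2.INTER_CUBIC)
b=cv2.resize(g(j[80:175,275:365]),None,fx=3,fy=3,interpolation=cv2.INTER_CUBIC)
c=np.zeros((540,800,3),np.uint8);c[:,:520]=a;c[:285,525:795]=b;cv2.imwrite("pics/c5.png",c)
E
python3 st.py
```

```text
4.63 cradle [-98.2   0.4  33.1] F cradle [-0.31 -0.46 -0.87] ypr [[0.979, 0.0], [0.205, 0.0], [0.0, -1.0]]
```

View pics/c5.png

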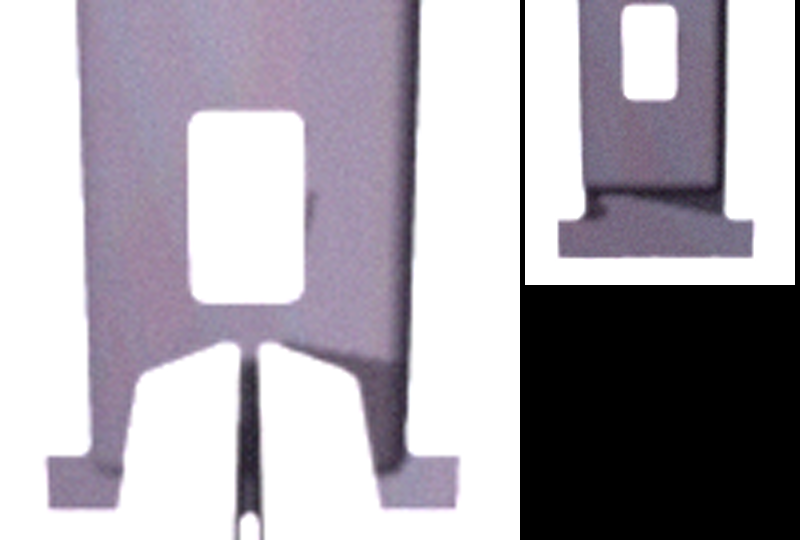

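Stretched contrast shows the tail edge at about row 317 (cradle x -107). The fingertips are drawn over the clipper's top, and their shadow starts right at the tips. So the real tips sit about 25 mm short of the reported TCP, and the finger slipped over the tail's upper edge when I lifted. I'll back off and feel for the true tip height behind the bed.

Call:
play_rows(
  plan=[
    [0, 0, -0.004, 0, 0, 0, -1],
    [-0.02, 0, -0.006, 0, 0, 0, -1],
    [-0.045, 0, -0.006, 0, 0, 0, -1],
    [-0.05, 0, 0.0, 0, 0, 0, -1],
    [-0.05, 0, 0.006, 0, 0, 0, -1],
    [-0.05, 0, 0.01, 0, 0, 0, -1],
    [-0.05, 0, 0.012, 0, 0, 0, -1],
    [-0.05, 0, 0.012, 0, 0, 0, -1],
  ],
)

```text
clock: 5.3
position: [0.4668, -0.1369, 0.0204]
orientation: [-0.0, 0.995, 0.103, 0.0]
force: [-0.2, -0.1, -0.1]
grip_width: 0.0005
finger_force: 0.0
```

```bash
python3 st.py
```

```text
5.3 cradle [-147.5    0.6   20.4] F cradle [-0.19 -0.03 -0.12] ypr [[0.979, 0.0], [0.205, 0.0], [0.0, -1.0]]
```

Call:
play_rows(
  plan=[
    [0, 0, 0.002, 0, 0, 0, -1],
    [0, 0, 0.004, 0, 0, 0, -1],
    [0, 0, 0.006, 0, 0, 0, -1],
    [0, 0, 0.008, 0, 0, 0, -1],
    [0, 0, 0.01, 0, 0, 0, -1],
    [0, 0, 0.012, 0, 0, 0, -1],
    [0, 0, 0.012, 0, 0, 0, -1],
  ],
)

```text
clock: 5.88
position: [0.4656, -0.1373, 0.0087]
orientation: [-0.0, 0.995, 0.103, -0.0]
force: [-0.8, -0.3, -0.4]
grip_width: 0.0005
finger_force: 0.0
```

```bash
python3 st.py
```

```text
5.88 cradle [-148.7    0.4    8.7] F cradle [-0.83 -0.18 -0.44] ypr [[0.979, -0.001], [0.204, 0.0], [-0.0, -1.0]]
```

The TCP reads 8.7 mm, below the plate's 12 mm top, with no force. That confirms the true tip is about 25 mm above the reading, so at this height the finger covers the tail face. Push gently.

Call:
play_rows(
  plan=[
    [0.01, 0, 0.003, 0, 0, 0, -1],
    [0.02, 0, 0.003, 0, 0, 0, -1],
    [0.028, 0, 0.003, 0, 0, 0, -1],
    [0.031, 0, 0.003, 0, 0, 0, -1],
    [0.033, 0, 0.003, 0, 0, 0, -1],
    [0.035, 0, 0.003, 0, 0, 0, -1],
    [0.037, 0, 0.003, 0, 0, 0, -1],
    [0.039, 0, 0.003, 0, 0, 0, -1],
  ],
)

```text
clock: 6.55
position: [0.5038, -0.1294, 0.006]
orientation: [-0.0, 0.995, 0.103, -0.0]
force: [-0.7, -0.0, -0.2]
grip_width: 0.0003
finger_force: 0.6
```

```bash
python3 st.py
```

```text
6.55 cradle [-109.8    0.4    6. ] F cradle [-0.66  0.11 -0.19] ypr [[0.979, -0.0], [0.204, 0.0], [-0.0, -1.0]]
```

Call:
play_rows(
  plan=[
    [0.0015, 0, 0, 0, 0, 0, -1],
    [0.003, 0, 0, 0, 0, 0, -1],
    [0.0045, 0, 0, 0, 0, 0, -1],
    [0.006, 0, 0, 0, 0, 0, -1],
    [0.0075, 0, 0, 0, 0, 0, -1],
    [0.009, 0, 0, 0, 0, 0, -1],
    [0.0105, 0, 0, 0, 0, 0, -1],
    [0.012, 0, 0, 0, 0, 0, -1],
  ],
)

```text
clock: 7.22
position: [0.5159, -0.1269, 0.0061]
orientation: [-0.0, 0.995, 0.103, 0.0]
force: [-0.7, -1.4, -0.4]
grip_width: 0.0007
finger_force: 0.6
```

```bash
python3 st.py
```

```text
7.22 cradle [-97.4   0.3   6.1] F cradle [-1.02 -1.26 -0.39] ypr [[0.979, 0.0], [0.204, 0.0], [0.0, -1.0]]
```

Call:
play_rows(
  plan=[
    [0.0015, 0, 0, 0, 0, 0, -1],
    [0.003, 0, 0, 0, 0, 0, -1],
    [0.0045, 0, 0, 0, 0, 0, -1],
    [0.006, 0, 0, 0, 0, 0, -1],
    [0.0075, 0, 0, 0, 0, 0, -1],
    [0.009, 0, 0, 0, 0, 0, -1],
    [0.0105, 0, 0, 0, 0, 0, -1],
    [0.012, 0, 0, 0, 0, 0, -1],
  ],
)

```text
clock: 7.88
position: [0.5276, -0.1244, 0.0061]
orientation: [0.0, 0.995, 0.103, -0.0]
force: [-1.3, -0.9, -0.7]
grip_width: 0.0005
finger_force: 0.6
```

```bash
python3 st.py
python3 - <<'E'
from h import *
from plant import viewer
p=viewer.camera_params("wrist");a=viewer.camera("wrist")[:,:,::-1];cv2.imwrite("pics/w6.png",a)
h=cv2.cvtColor(a,cv2.COLOR_BGR2GRAY)[180:285,290:350];m=(h>150).astype(np.uint8)
n,l,s,c=cv2.connectedComponentsWithStats(m);k=1+s[1:,4].argmax();print(s[k],Ci(onplane(p,c[k]+[290,180],.06)))
E
```

```text
7.88 cradle [-85.4   0.3   6.1] F cradle [-1.45 -0.59 -0.67] ypr [[0.979, -0.0], [0.204, -0.0], [-0.0, -1.0]]
[  17   18   29   53 1532] [-39.04627997   1.66865121  60.        ]
```

The clipper has moved: label at -39, so the nose is near 91 and the buffer about 3 mm away. Slower now.

Call:
play_rows(
  plan=[
    [0.0005, 0, 0, 0, 0, 0, -1],
    [0.001, 0, 0, 0, 0, 0, -1],
    [0.0015, 0, 0, 0, 0, 0, -1],
    [0.002, 0, 0, 0, 0, 0, -1],
    [0.0025, 0, 0, 0, 0, 0, -1],
  ],
)

```text
clock: 8.35
position: [0.5299, -0.124, 0.0061]
orientation: [0.0, 0.995, 0.103, -0.0]
force: [-1.8, -1.1, 1.9]
grip_width: 0.0005
finger_force: 0.9
```

```bash
python3 st.py
```

```text
8.35 cradle [-83.1   0.3   6.1] F cradle [-1.95 -0.72  1.9 ] ypr [[0.979, -0.0], [0.204, -0.0], [-0.0, -1.0]]
```

Call:
play_rows(
  plan=[
    [0.0005, 0, 0, 0, 0, 0, -1],
    [0.001, 0, 0, 0, 0, 0, -1],
    [0.0015, 0, 0, 0, 0, 0, -1],
    [0.002, 0, 0, 0, 0, 0, -1],
  ],
)

```text
clock: 8.68
position: [0.5306, -0.1238, 0.006]
orientation: [-0.0, 0.995, 0.103, -0.001]
force: [-5.0, -0.7, 4.2]
grip_width: 0.0007
finger_force: 2.7
```

```bash
python3 st.py
```

```text
8.68 cradle [-82.3   0.4   6. ] F cradle [-5.08  0.35  4.23] ypr [[0.979, -0.002], [0.204, -0.0], [-0.002, -1.0]]
```

Call:
play_rows(
  plan=[
    [0.0003, 0, 0, 0, 0, 0, -1],
    [0.0003, 0, 0, 0, 0, 0, -1],
    [0.0003, 0, 0, 0, 0, 0, -1],
    [0.0003, 0, 0, 0, 0, 0, -1],
  ],
)

```text
clock: 9.02
position: [0.5307, -0.1238, 0.006]
orientation: [-0.0, 0.995, 0.103, -0.001]
force: [-5.5, -1.8, 4.0]
grip_width: 0.0003
finger_force: 2.7
```

```bash
python3 st.py
cat > lab.py <<'E'
from h import *
from plant import viewer
p=viewer.camera_params("wrist");a=viewer.camera("wrist")[:,:,::-1];cv2.imwrite("pics/wl.png",a)
h=cv2.cvtColor(a,cv2.COLOR_BGR2GRAY)[180:285,290:350];m=(h>150).astype(np.uint8)
n,l,s,c=cv2.connectedComponentsWithStats(m);k=1+s[1:,4].argmax();print(s[k],Ci(onplane(p,c[k]+[290,180],.06)))
E
python3 lab.py
```

```text
9.02 cradle [-82.3   0.3   6. ] F cradle [-5.76 -0.59  4.  ] ypr [[0.979, -0.003], [0.204, -0.0], [-0.003, -1.0]]
[  17   18   29   54 1518] [-35.95741425   1.66751929  60.        ]
```

The blade is on the buffer: nose at about 94, push-back of 5.5 N against 1–1.5 N sliding friction. I'll back straight off and rise.

Call:
play_rows(
  plan=[
    [-0.004, 0, 0, 0, 0, 0, -1],
    [-0.01, 0, 0, 0, 0, 0, -1],
    [-0.03, 0, 0, 0, 0, 0, -1],
    [-0.035, 0, -0.03, 0, 0, 0, -1],
    [-0.035, 0, -0.07, 0, 0, 0, -1],
    [-0.035, 0, -0.11, 0, 0, 0, -1],
    [-0.035, 0, -0.15, 0, 0, 0, -1],
    [-0.035, 0, -0.19, 0, 0, 0, -1],
  ],
)

```text
clock: 9.73
position: [0.4984, -0.1304, 0.1983]
orientation: [0.0, 0.995, 0.103, 0.001]
force: [0.7, 0.1, -0.2]
grip_width: 0.0009
finger_force: 0.0
```

```bash
python3 st.py
python3 - <<'E'
from h import *
from plant import viewer
p=viewer.camera_params("wrist");a=viewer.camera("wrist")[:,:,::-1];cv2.imwrite("pics/w7.png",a)
h=cv2.cvtColor(a,cv2.COLOR_BGR2GRAY);uv=proj(p,C((-36,1.6,60))).astype(int);print(uv)
x0,y0=uv-[14,30];m=(h[y0:y0+60,x0:x0+28]>150).astype(np.uint8)
n,l,s,c=cv2.connectedComponentsWithStats(m);k=1+s[1:,4].argmax();print(s[k],Ci(onplane(p,c[k]+[x0,y0],.06)))
E
```

```text
9.73 cradle [-115.2    0.4  198.3] F cradle [ 0.71 -0.05 -0.23] ypr [[0.979, 0.002], [0.205, -0.0], [0.002, -1.0]]
[321 133]
[  8  18  14  26 360] [-36.00080674   1.53739888  60.        ]
```

```bash
python3 -c "
from plant import readout;print(readout.sense()['joint_positions'])"
```

```text
[ 0.21901932  0.39923549 -0.02389369  1.85530409  0.01182878  0.87108276
 -1.17528493]
```

Call:
play_rows(
  plan=[
    [0.02, -0.018, -0.01, 0, 0, -7, -1],
    [0.045, -0.04, -0.01, 0, 0, -14, -1],
    [0.07, -0.06, -0.01, 0, 0, -21, -1],
    [0.09, -0.08, -0.01, 0, 0, -28, -1],
    [0.11, -0.095, -0.01, 0, 0, -35, -1],
    [0.12, -0.1, -0.01, 0, 0, -42, -1],
    [0.12, -0.1, -0.01, 0, 0, -49, -1],
    [0.12, -0.1, -0.01, 0, 0, -56, -1],
  ],
)

```text
clock: 10.45
position: [0.5962, -0.0065, 0.2057]
orientation: [0.0, 0.828, 0.561, 0.001]
force: [0.1, -0.2, -0.3]
grip_width: 0.0007
finger_force: 0.0
```

Call:
play_rows(
  plan=[
    [0, 0, 0, 0, 0, -7, -1],
    [0, 0, 0, 0, 0, -14, -1],
    [0, 0, 0, 0, 0, -21, -1],
    [0, 0, 0, 0, 0, -28, -1],
    [0, 0, 0, 0, 0, -34, -1],
    [0, 0, 0, 0, 0, -34, -1],
    [0, 0, 0, 0, 0, -34, -1],
  ],
)

```text
clock: 11.03
position: [0.5953, -0.008, 0.2059]
orientation: [0.0, 0.632, 0.775, 0.001]
force: [0.1, -0.8, -0.3]
grip_width: 0.0004
finger_force: 0.0
```

```bash
python3 st.py
python3 - <<'E'
from h import *
from plant import viewer
p=viewer.camera_params("wrist");a=viewer.camera("wrist")[:,:,::-1].copy();
for X in [(5,153.3,179.4),(5,113.3,82.4)]:
    print(proj(p,C(X)))
cv2.imwrite("pics/w8.png",a)
E
```

```text
11.03 cradle [  4.7 100.4 205.9] F cradle [-0.03 -0.84 -0.25] ypr [[-0.201, 0.001], [0.979, 0.001], [0.001, -1.0]]
[322.91229558 184.08539882]
[322.53803338 215.54810094]
```

View pics/w8.png

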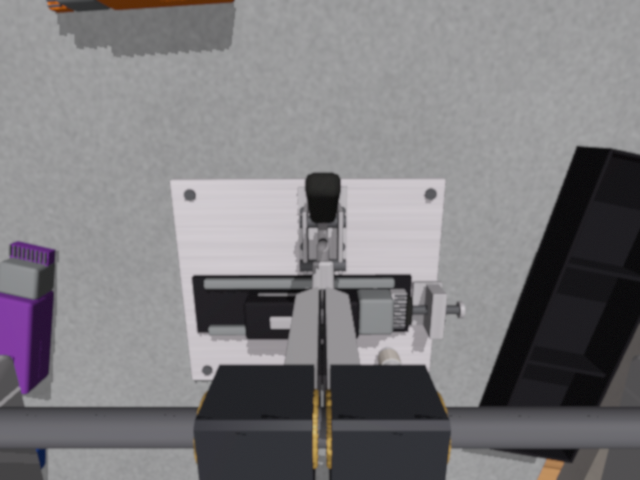

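Grip centred at column 322, its end at (322,182), as computed, and the blade is at the buffer near (410,310). I'll descend between the clamp arm and the handle.

Call:
play_rows(
  plan=[
    [0.002, 0, 0.03, 0, 0, 0, -1],
    [0.004, 0, 0.06, 0, 0, 0, -1],
    [0.006, 0, 0.08, 0, 0, 0, -1],
    [0.008, 0, 0.087, 0, 0, 0, -1],
    [0.01, 0, 0.087, 0, 0, 0, -1],
    [0.01, 0, 0.087, 0, 0, 0, -1],
  ],
)

```text
clock: 11.58
position: [0.5935, 0.0025, 0.1198]
orientation: [0.0, 0.631, 0.776, 0.001]
force: [-0.8, -0.3, -0.1]
grip_width: 0.0004
finger_force: 0.0
```

```bash
python3 st.py
```

```text
11.58 cradle [  5.1 111.1 119.8] F cradle [-0.81 -0.1  -0.15] ypr [[-0.204, 0.001], [0.979, 0.001], [0.0, -1.0]]
```

Call:
play_rows(
  plan=[
    [0.006, 0, 0.0005, 0, 0, 0, -1],
    [0.012, 0, 0.001, 0, 0, 0, -1],
    [0.016, 0, 0.003, 0, 0, 0, -1],
    [0.02, 0, 0.005, 0, 0, 0, -1],
    [0.024, 0, 0.0065, 0, 0, 0, -1],
    [0.028, 0, 0.008, 0, 0, 0, -1],
  ],
)

```text
clock: 12.08
position: [0.588, 0.0294, 0.1115]
orientation: [0.001, 0.631, 0.776, 0.001]
force: [1.9, -1.6, 2.1]
grip_width: 0.0007
finger_force: 1.0
```

```bash
python3 st.py
```

```text
12.08 cradle [  5.1 138.6 111.5] F cradle [ 1.5  -1.92  2.13] ypr [[-0.204, 0.002], [0.979, 0.0], [-0.0, -1.0]]
```

Call:
play_rows(
  plan=[
    [0.0045, 0, 0.0025, 0, 0, 0, -1],
    [0.009, 0, 0.005, 0, 0, 0, -1],
    [0.013, 0, 0.008, 0, 0, 0, -1],
    [0.017, 0, 0.011, 0, 0, 0, -1],
    [0.0205, 0, 0.0145, 0, 0, 0, -1],
    [0.024, 0, 0.018, 0, 0, 0, -1],
    [0.0275, 0, 0.0215, 0, 0, 0, -1],
    [0.031, 0, 0.0255, 0, 0, 0, -1],
  ],
)

```text
clock: 12.75
position: [0.5806, 0.0598, 0.0852]
orientation: [-0.0, 0.631, 0.776, -0.0]
force: [1.5, -1.2, 1.2]
grip_width: 0.0005
finger_force: 0.8
```

```bash
python3 st.py
```

```text
12.75 cradle [  4.2 169.9  85.2] F cradle [ 1.21 -1.46  1.17] ypr [[-0.205, -0.0], [0.979, 0.0], [0.0, -1.0]]
```

Call:
play_rows(
  plan=[
    [0.003, 0, 0.004, 0, 0, 0, -1],
    [0.006, 0, 0.008, 0, 0, 0, -1],
    [0.0085, 0, 0.012, 0, 0, 0, -1],
    [0.011, 0, 0.0165, 0, 0, 0, -1],
    [0.0125, 0, 0.02, 0, 0, 0, -1],
    [0.014, 0, 0.023, 0, 0, 0, -1],
    [0.015, 0, 0.026, 0, 0, 0, -1],
  ],
)

```text
clock: 13.33
position: [0.5779, 0.0744, 0.06]
orientation: [0.0, 0.631, 0.776, 0.0]
force: [-0.9, -1.0, 9.3]
grip_width: 0.0006
finger_force: 4.3
```

```bash
python3 st.py
```

```text
13.33 cradle [  4.4 184.7  60. ] F cradle [-1.07 -0.84  9.28] ypr [[-0.204, 0.0], [0.979, 0.0], [-0.0, -1.0]]
```

Call:
play_rows(
  plan=[
    [0.001, 0, 0.003, 0, 0, 0, -1],
    [0.002, 0, 0.006, 0, 0, 0, -1],
    [0.003, 0, 0.009, 0, 0, 0, -1],
    [0.004, 0, 0.012, 0, 0, 0, -1],
    [0.005, 0, 0.015, 0, 0, 0, -1],
    [0.006, 0, 0.018, 0, 0, 0, -1],
    [0.0065, 0, 0.021, 0, 0, 0, -1],
    [0.007, 0, 0.024, 0, 0, 0, -1],
  ],
)

```text
clock: 14.0
position: [0.5763, 0.0813, 0.0353]
orientation: [-0.0, 0.631, 0.776, 0.0]
force: [0.5, -0.0, 0.9]
grip_width: 0.0002
finger_force: 0.6
```

```bash
python3 st.py
```

```text
14.0 cradle [  4.3 191.8  35.3] F cradle [ 0.5  -0.11  0.9 ] ypr [[-0.205, 0.0], [0.979, 0.0], [0.0, -1.0]]
```

Past centre. Down to the hard stop in small steps.

Call:
play_rows(
  plan=[
    [0, 0, 0.001, 0, 0, 0, -1],
    [0, 0, 0.002, 0, 0, 0, -1],
    [0, 0, 0.003, 0, 0, 0, -1],
    [0, 0, 0.004, 0, 0, 0, -1],
    [0, 0, 0.005, 0, 0, 0, -1],
  ],
)

```text
clock: 14.42
position: [0.5761, 0.0807, 0.0303]
orientation: [-0.0, 0.631, 0.776, -0.0]
force: [-0.0, 0.5, -0.4]
grip_width: 0.0006
finger_force: 0.0
```

```bash
python3 st.py
```

```text
14.42 cradle [  4.  191.2  30.3] F cradle [ 0.08  0.54 -0.42] ypr [[-0.204, -0.001], [0.979, -0.0], [-0.0, -1.0]]
```

Call:
play_rows(
  plan=[
    [0, 0, 0.001, 0, 0, 0, -1],
    [0, 0, 0.002, 0, 0, 0, -1],
    [0, 0, 0.003, 0, 0, 0, -1],
    [0, 0, 0.003, 0, 0, 0, -1],
  ],
)

```text
clock: 14.75
position: [0.5763, 0.0807, 0.0294]
orientation: [0.0, 0.631, 0.776, -0.0]
force: [-3.6, -0.6, 15.5]
grip_width: 0.0005
finger_force: 7.6
```

```bash
python3 st.py
```

```text
14.75 cradle [  4.2 191.2  29.4] F cradle [-3.63  0.14 15.48] ypr [[-0.204, 0.0], [0.979, -0.001], [-0.001, -1.0]]
```

Hard stop felt at 15 N. I'll lift off and check.

Call:
play_rows(
  plan=[
    [0, 0, -0.005, 0, 0, 0, -1],
    [0, 0, -0.03, 0, 0, 0, -1],
    [0, 0, -0.07, 0, 0, 0, -1],
    [0, 0, -0.11, 0, 0, 0, -1],
    [0, 0, -0.15, 0, 0, 0, -1],
    [-0.02, 0, -0.19, 0, 0, 0, -1],
    [-0.04, 0, -0.22, 0, 0, 0, -1],
    [-0.04, 0, -0.22, 0, 0, 0, -1],
  ],
)

```text
clock: 15.42
position: [0.5897, 0.0374, 0.2544]
orientation: [0.006, 0.633, 0.774, 0.003]
force: [1.5, -1.0, -0.4]
grip_width: 0.0008
finger_force: 0.0
```

```bash
python3 st.py
python3 - <<'E'
from h import *
from plant import viewer
p=viewer.camera_params("wrist");a=viewer.camera("wrist")[:,:,::-1];cv2.imwrite("pics/w9.png",a)
h=cv2.cvtColor(a,cv2.COLOR_BGR2GRAY)
uv=proj(p,C((-36,1.6,60))).astype(int);x0,y0=uv-[22,14]
m=(h[y0:y0+28,x0:x0+44]>150).astype(np.uint8);n,l,s,c=cv2.connectedComponentsWithStats(m);k=1+s[1:,4].argmax();print("label",s[k],Ci(onplane(p,c[k]+[x0,y0],.06)))
# dark grip: outer end along the handle line, seen at z=58
U=[proj(p,C((5,y,58)))for y in range(130,280,3)]
print("grip profile",[(y,int(h[int(q[1]),int(q[0])])) for y,q in zip(range(130,280,3),U) if 0<=q[1]<480])
E
```

```text
15.42 cradle [  8.4 146.  254.4] F cradle [ 1.22 -1.32 -0.44] ypr [[-0.199, 0.013], [0.98, -0.002], [-0.005, -1.0]]
label [ 13   0  31  28 519] [-24.33660399   1.68073159  60.        ]
grip profile [(130, 185), (133, 185), (136, 185), (139, 179), (142, 112), (145, 45), (148, 44), (151, 44), (154, 43), (157, 44), (160, 44), (163, 43), (166, 43), (169, 44), (172, 42), (175, 42), (178, 42), (181, 41), (184, 44), (187, 44), (190, 44), (193, 45), (196, 45), (199, 44), (202, 44), (205, 44), (208, 43), (211, 44), (214, 43), (217, 44), (220, 43), (223, 44), (226, 42), (229, 44), (232, 44), (235, 43), (238, 46), (241, 150), (244, 160), (247, 163), (250, 160), (253, 156), (256, 162), (259, 164), (262, 161), (265, 159), (268, 162), (271, 161), (274, 160), (277, 161)]
```

The handle is level (grip's outer end at y = 240). The label is partly hidden by the fingers, so I'll step aside and check the clipper's position.

Call:
play_rows(
  plan=[
    [0, 0.03, 0, 0, 0, 0, -1],
    [0, 0.06, 0, 0, 0, 0, -1],
    [-0.02, 0.07, 0, 0, 0, 0, -1],
    [-0.04, 0.07, 0, 0, 0, 0, -1],
    [-0.04, 0.07, 0, 0, 0, 0, -1],
    [-0.04, 0.07, 0, 0, 0, 0, -1],
  ],
)

```text
clock: 15.97
position: [0.6603, 0.0164, 0.2456]
orientation: [-0.001, 0.631, 0.776, -0.001]
force: [0.0, 0.8, 0.3]
grip_width: 0.0005
finger_force: 0.0
```

```bash
python3 st.py
python3 - <<'E'
from h import *
from plant import viewer
p=viewer.camera_params("wrist");a=viewer.camera("wrist")[:,:,::-1];cv2.imwrite("pics/w10.png",a)
h=cv2.cvtColor(a,cv2.COLOR_BGR2GRAY)
for y,z in ((2,60),(12,60),(-8,60)):
    P=[(x,proj(p,C((x,y,z)))) for x in range(-90,110,3)]
    print(y,[(x,int(h[int(q[1]),int(q[0])])) for x,q in P if 0<=q[1]<480 and 0<=q[0]<640])
E
```

```text
15.97 cradle [ 73.2 111.1 245.6] F cradle [0.2  0.75 0.28] ypr [[-0.203, -0.003], [0.979, 0.0], [0.001, -1.0]]
2 [(-90, 41), (-87, 41), (-84, 41), (-81, 42), (-78, 42), (-75, 41), (-72, 38), (-69, 39), (-66, 41), (-63, 41), (-60, 42), (-57, 41), (-54, 41), (-51, 41), (-48, 123), (-45, 199), (-42, 200), (-39, 199), (-36, 200), (-33, 200), (-30, 200), (-27, 193), (-24, 77), (-21, 41), (-18, 40), (-15, 40), (-12, 55), (-9, 160), (-6, 205), (-3, 203), (0, 203), (3, 202), (6, 203), (9, 152), (12, 42), (15, 36), (18, 39), (21, 39), (24, 39), (27, 39), (30, 39), (33, 39), (36, 39), (39, 52), (42, 157), (45, 165), (48, 166), (51, 166), (54, 166), (57, 166), (60, 165), (63, 165), (66, 163), (69, 74), (72, 83), (75, 59), (78, 159), (81, 166), (84, 165), (87, 165), (90, 166), (93, 165), (96, 166), (99, 166), (102, 165), (105, 151), (108, 148)]
12 [(-90, 42), (-87, 41), (-84, 41), (-81, 42), (-78, 41), (-75, 41), (-72, 38), (-69, 42), (-66, 42), (-63, 43), (-60, 42), (-57, 41), (-54, 42), (-51, 41), (-48, 41), (-45, 41), (-42, 41), (-39, 42), (-36, 41), (-33, 41), (-30, 40), (-27, 42), (-24, 40)
[... 506 characters left out ...]
162), (-81, 162), (-78, 162), (-75, 162), (-72, 118), (-69, 40), (-66, 40), (-63, 40), (-60, 40), (-57, 40), (-54, 40), (-51, 40), (-48, 45), (-45, 54), (-42, 55), (-39, 56), (-36, 56), (-33, 54), (-30, 55), (-27, 51), (-24, 41), (-21, 39), (-18, 39), (-15, 39), (-12, 42), (-9, 160), (-6, 153), (-3, 117), (0, 112), (3, 150), (6, 189), (9, 165), (12, 49), (15, 39), (18, 39), (21, 38), (24, 38), (27, 38), (30, 38), (33, 39), (36, 44), (39, 119), (42, 165), (45, 166), (48, 165), (51, 165), (54, 166), (57, 166), (60, 165), (63, 165), (66, 160), (69, 65), (72, 83), (75, 55), (78, 152), (81, 166), (84, 166), (87, 165), (90, 166), (93, 165), (96, 166), (99, 166), (102, 166), (105, 163), (108, 169)]
```

The label centre is still at -36, so the clipper hasn't shifted, and the tool is clear of everything.

```bash
python3 -c "
from plant import finish_job;print(finish_job())"
```

```text
the job is handed in; nothing more can be done
None
```

I handed the job in at about 16 s of the 58 s allowed: the clipper's blade is on the buffer (pushed home with about 5.5 N), the clamp handle is level on its hard stop (15.5 N), and the arm is clear of everything. Two things I couldn't confirm: early on a finger slipped over the clipper's tail before I corrected for the tool tip's true height, and the final blade and pad forces were not measured, only that the clipper had not shifted after clamping.

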